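# Refocus the laser marker by one turn of its hand wheel

### The arm

A 7-joint arm with a two-finger parallel gripper is mounted at the origin on the work surface. World frame = base frame: x ahead of the robot, y to its left, z up, the work surface at z = 0. Lengths are in mm, angles in rad, forces in N, time in s.
With the tool pointing down it reaches from about 400 to 875 mm from the base axis. Payload 4.4 kg.
Tool frame: the origin (TCP) lies midway between the tips of the shut fingers; the grasp point (between the pads) lies 19 mm behind it (ctrl.pinch_z is the distance from the TCP to the grasp point, in mm); z points along the fingers, y is the line along which they close (so a half turn about z gives the same grasp; the last joint's range is limited). The gripper opens to 85 mm and grips with 20 to 120 N. Pads are 22 mm wide; open, the fingers measure 114 mm over their backs; the gripper's body (76 mm by 85 mm) begins 54 mm behind the grasp point. The pads swing forward as they close: fully open they stand 13 mm farther back than shut.
Start: joints at [-1.351, 0.628, 0.038, 1.517, -0.027, 0.996, -0.02], TCP at [183.227, 623.655, 231.313] pointing down, gripper open.
Joint ranges: [-3.06, 3.06], [-0.37, 2.12], [-1.25, 1.32], [0.18, 2.47], [-1.1, 4.24], [0.23, 1.98], [-2.94, 2.94]. Speed limits (rad/s): [2.57, 2.57, 3.14, 3.14, 3.14, 3.14, 3.14].

### API

Orientations are given as [roll, pitch, yaw] about the fixed x, y, z axes, in that order (R = Rz(yaw) Ry(pitch) Rx(roll)).
In Python, from cell import read_state, cams, order, ctrl gives the robot as it stands.
- The arm moves only by the tool move_arm, never from a script. Its argument "targets" is text: rows parted by semicolons, each of 7 numbers parted by spaces: the gripper's target within -1 to 1 (fully open at 1, half-way at 0, shut at -1), then the shift along the tool's x, y, z in cm, then the turn, a rotation vector about the tool's x, y, z in degrees. A call has 1 to 5 rows; each row shifts and turns the commanded pose from where the row before left it, along the tool's axes as they then stand; what a row does not reach is not made up. A row lasts 1/12 s, in which the tool goes at most 41.7 mm and 7.16 degrees, less where a joint would pass 70% of its speed; a pose out of reach is approached as far as the arm can. A call with a gripper value outside its range is refused whole. The fingers move at their own pace and stop on an object; the grip force is fixed at half the most. Time passes only in rows, so rows that do not move let the fingers close. It gives the time, the measured TCP pose, the force, the opening and the grip force at its end, in the units of the state.
- read_state(): the state, without advancing time (a new reading comes with each control period).
- cams.get_image(name): name is "side" or "top" or "wrist"; returns a dict with "color" (480x640x3 uint8, red, green, blue), "fovy" (degrees; the focal length in pixels is half the picture's height over the tangent of half this angle, whatever the lens; pixels are square), "cx", "cy" (the principal point, pixels), "k1" (the pictures are not rectified: a ray, as slopes to the right and down, at radius r is drawn at 1 + k1 r^2 times it, then the intrinsics apply), "rvec" (rotation vector, rad) and "tvec" (3), from world to camera coordinates, as OpenCV has them. Camera axes: x right, y down, z forward; pixel columns grow to the right and rows downward; lengths in mm; the calibration is good to about 2 mm. A picture is of the moment at which its call begins. There is no depth.
- order.finish_job(): hands the job in; it is judged then, once.
The state is a dict: "clock": time; "qpos": joint angles; "qd": joint speeds; "tau": joint torques, N m; "eef_pos": TCP position; "tool_rot": TCP orientation; "force": force on the tool from outside, world axes, zero at the start; "torque": the same for the moment, N m; "width": finger opening in mm; "gripper_force": force on a finger pad.
Only numpy, scipy, OpenCV 4.12 (cv2) and the standard library are available. Lean on these libraries where they do the work, as an engineer would, in place of code of your own. Each camera call takes 0.05 s, during which the arm holds its last target. There are 200 camera calls.

### The job

The next parts to be marked are 5 mm thinner, so bring the laser head down by one pitch of its screw: push the hand wheel on top of the column round by its upright handle, exactly one full turn clockwise as seen from above, so that the handle finishes right where it started. Push the handle gently with the outside of the fingers, never taking it between them or gripping it. Leave the loose things around the machine where they are, and finish with the hand clear of everything.

Things in the scene. Friction and masses are not known exactly. Their poses are not given: they have to be found in the camera images.
- wheel_axis (a point): centre of the hand wheel, on its upright axis, level with the top of the rim (266 mm above the table). The wheel is black, lies level on top of the white and aluminium column of the bench-top laser marker, 125 mm in outside diameter, with a round rim 15 mm thick, three spokes and a hub that rises 3 mm above the rim
- handle_mid (a point): middle, half-way up (295 mm above the table), of the wheel's upright handle: a black round grip 25 mm in diameter and 52 mm tall standing on the rim, its axis 52 mm from the wheel's axis, its foot 269 mm and its top 321 mm above the table. It travels round with the wheel on a circle of 52 mm radius; nothing else on the machine is as high as the handle, and nothing stands within the circle above the hub
- handle: the same handle; origin at the centre of its foot. It is a sleeve that spins freely on its own pin, so it rolls along a finger; its own yaw means nothing
- wheel (a joint): angle of the hand wheel in rad, growing clockwise as seen from above; one full turn is 6.283 and lowers the laser head by 5 mm. It starts anywhere from -2.5 to 2.5 and the screw's ends are far beyond the turn. At 0 the handle is on the marker's own -x side of the axis. The screw is self-locking: some 3.5 N at the handle moves it and it stops where it is left, without coasting
- marker: bench-top laser marker, bolted down: origin on the column's (and wheel's) axis at table level, with its yaw. Bed plate 12 mm thick, reaching 230 mm to its -x, 70 to +x, 300 to -y, 140 to +y; column 70 x 90 mm, 240 high; white and blue laser body along y, 56 to 142 mm to the -x side of the axis, with scan head and lens at its -y end, none of it higher than 228 mm: 24 mm below the wheel
- tag: loose steel plate 70 x 45 x 6 mm lying on the wooden nest under the lens, origin at the centre of its underside; leave it alone
- bush_a: loose brass bush, 44 mm in diameter, 34 mm tall, on the bed at the column's -y side, origin at the centre of its underside; leave it alone
- bush_b: loose steel bush, 36 mm in diameter, 45 mm tall, on the bed at the column's +y side, origin at the centre of its underside; leave it alone
- cleaner: loose clear bottle of lens cleaner, 60 mm in diameter, 175 mm tall, on the table at the machine's +y side, origin at the centre of its underside; leave it alone
- tape: loose roll of clear tape lying flat, 96 mm in diameter, 45 mm tall, on the table at the machine's +y side, origin at the centre of its underside; leave it alone
- block: loose wooden block 50 x 110 x 35 mm on the table behind the column, origin at the centre of its underside; leave it alone
- mouse: loose black computer mouse 100 x 58 x 33 mm on the table at the right, origin at the centre of its underside; leave it alone

How it is judged:
By the outcome, as a careful person would: the job done as asked, in the order asked, and still so for the second after the job is handed in, with the robot touching nothing.
It also fails if it takes over 58 s, if anything falls off the work surface, if the arm or the gripper's body presses on something with over 40 N, if the wrist force passes 120 N, or if a joint passes its speed limit or range.

## Working session

There is one attempt and no reset: what is moved stays moved. The work goes in short steps, Python scripts to look and compute and a tool call to move; the robot and the scene stay as the last step left them, time stands still between calls to the robot, and variables do not carry over. Pictures are saved under pics/ and viewed, at most 10 in all, crops included, and the job is handed in when it is done.

Besides the shell and the picture viewer there is one more tool, called after "Emit:" in YAML: its name, and indented under it one key for each argument. move_arm: Moves the arm, as the interface text tells. Its arguments: {"type":"object","properties":{"targets":{"type":"string"}},"required":["targets"]}

```bash
mkdir -p pics; ls; python3 - <<'E'
from cell import read_state,cams
import cv2
s=read_state();print(s)
for n in("top","side"):
    d=cams.get_image(n);cv2.imwrite(f"pics/{n}0.png",d["color"][:,:,::-1]);print(n,{k:v for k,v in d.items() if k!="color"})
E
```

```text
pics
{'clock': 0.0, 'qpos': array([-1.35082154,  0.62934126,  0.03844582,  1.5183552 , -0.02704265,
        0.99628696, -0.01996661]), 'qd': array([-1.08013323e-03, -2.17352150e-03,  1.37126503e-04,  5.45536657e-05,
       -7.77871690e-04,  2.41995908e-04,  6.53738915e-04]), 'tau': array([-1.18629054e-03, -5.63394535e+01,  1.22606747e+00, -1.93450713e+01,
        1.10399182e-02,  1.03957934e-02, -1.98536287e-05]), 'eef_pos': array([183.02449415, 623.06040676, 230.39638596]), 'tool_rot': array([-3.13971946e+00, -9.37886453e-06,  2.85582520e+00]), 'force': array([ 0.08760245, -0.15650185,  0.65822729]), 'torque': array([-0.03090222,  0.01516229, -0.02404218]), 'gripper_force': 0.0, 'width': 85.33174111126054}
top {'fovy': 56.25182107589757, 'cx': 319.0465921400906, 'cy': 244.6060192555834, 'k1': -0.0983733754621754, 'rvec': array([ 2.17254757, -2.18459512,  0.11993905]), 'tvec': array([ -41.07796051,  585.54397681, 1122.72990944])}
side {'fovy': 57.44594337292612, 'cx': 324.60223731195134, 'cy': 247.47639072161488, 'k1': -0.012236353616658287, 'rvec': array([ 2.25995984,  0.55329158, -0.23248272]), 'tvec': array([-508.00062424,  -82.62064709, 1358.37202187])}
```

View pics/top0.png

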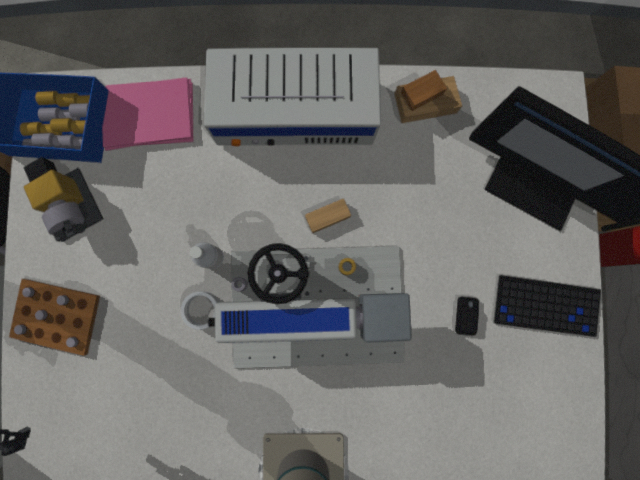

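View pics/side0.png

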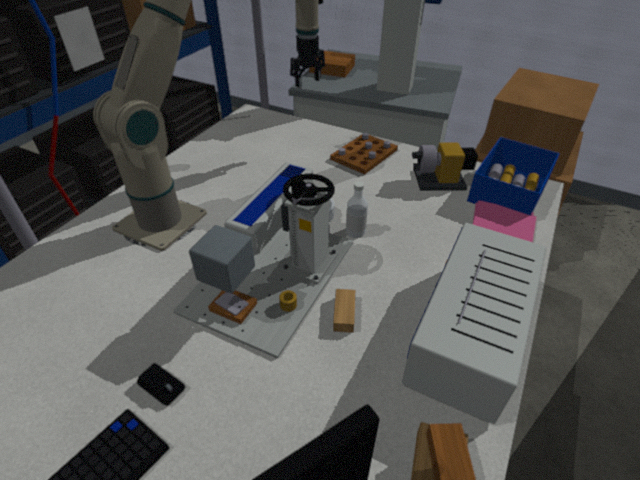

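The top view has the wheel around (278,273) and the robot base at the bottom, with +x up and +y left. The side view has the wheel near (308,188). I'll zoom in to find the handle.

```bash
python3 - <<'E'
import cv2,numpy as np
a=cv2.imread("pics/top0.png")[225:325,220:340];b=cv2.imread("pics/side0.png")[150:250,250:370]
f=lambda i:cv2.resize(np.clip(i.astype(float)*2,0,255).astype(np.uint8),None,fx=3.3,fy=5.5*.6,interpolation=cv2.INTER_CUBIC)
cv2.imwrite("pics/z0.png",np.hstack([f(a),f(b)]))
E
```

```text
(no output)
```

View pics/z0.png

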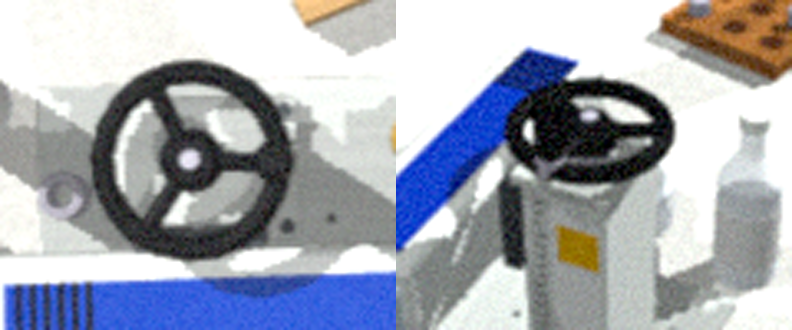

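```bash
cat > h.py <<'E'
import numpy as np,cv2
from cell import read_state,cams
from scipy.spatial.transform import Rotation as R
def cal(d):
    f=240/np.tan(np.radians(d["fovy"]/2))
    return np.array([[f,0,d["cx"]],[0,f,d["cy"]],[0,0,1]]),np.array([d["k1"],0,0,0.]),d["rvec"],d["tvec"]
def ray(d,u,v,z):
    K,D,r,t=cal(d);p=cv2.undistortPoints(np.array([[[u,v]]],float),K,D)[0,0]
    M=cv2.Rodrigues(r)[0];c=-M.T@t;w=M.T@np.array([p[0],p[1],1]);return c+w*(z-c[2])/w[2]
def proj(d,P):
    K,D,r,t=cal(d);return cv2.projectPoints(np.array(P,float).reshape(-1,1,3),r,t,K,D)[0][:,0]
E
python3 - <<'E'
from h import *
t=cams.get_image("top");s=cams.get_image("side")
def circ(d,x0,x1,y0,y1):
    g=d["color"].max(2)[y0:y1,x0:x1]
    m=(g<45).astype(np.uint8);n,l,st,c=cv2.connectedComponentsWithStats(m);i=1+st[1:,4].argmax()
    cs=max(cv2.findContours((l==i).astype(np.uint8),0,2)[0],key=cv2.contourArea);return cs[:,0]+[x0,y0],g
c,g=circ(t,240,315,235,308)
P=np.array([ray(t,u+0.,v+0.,259)[:2] for u,v in c]);ce,ra=cv2.minEnclosingCircle(P.astype(np.float32));print("rim",ce,ra)
print("hub top",ray(t,277.3,273.2,269))
print("hub side",ray(s,250+(590-396)/3.3,150+115/3.3,269))
r=np.hypot(*(P-ce).T);a=np.degrees(np.arctan2(*(P-ce).T[::-1]));
for k in range(-180,180,30):print(k,r[(a>=k)&(a<k+30)].mean().round(1),end=' ')
x,y=ray(t,277.3,273.2,269)[:2]
# handle centre pixel in side
print("handle side",ray(s,295,188,295),ray(s,295,180,321))
for k in range(0,360,30):
    q=np.radians(k);h=[[x+52*np.cos(q),y+52*np.sin(q),z] for z in(269,321)]
    print(k,proj(t,h).round().tolist(),proj(s,h).round().tolist())
E
```

```text
rim (502.61859130859375, 43.26860427856445) 63.03630447387695
hub top [504.67115561  43.49173144 269.        ]
hub side [503.88570698  45.42697169 269.        ]
-180 57.7 -150 60.2 -120 59.2 -90 60.1 -60 62.2 -30 61.3 0 62.3 30 62.1 60 61.5 90 60.3 120 59.7 150 57.4 handle side [501.14133813 -12.81446566 295.        ] [505.45957442 -18.2703942  321.        ]
0 [[277.0, 247.0], [275.0, 245.0]] [[328.0, 191.0], [329.0, 172.0]]
30 [[265.0, 251.0], [262.0, 249.0]] [[331.0, 185.0], [331.0, 166.0]]
60 [[255.0, 260.0], [252.0, 259.0]] [[327.0, 179.0], [327.0, 160.0]]
90 [[252.0, 273.0], [248.0, 272.0]] [[319.0, 175.0], [319.0, 156.0]]
120 [[255.0, 286.0], [251.0, 286.0]] [[308.0, 173.0], [308.0, 155.0]]
150 [[264.0, 296.0], [261.0, 296.0]] [[298.0, 175.0], [297.0, 156.0]]
180 [[277.0, 299.0], [275.0, 300.0]] [[290.0, 180.0], [289.0, 161.0]]
210 [[290.0, 296.0], [289.0, 296.0]] [[287.0, 186.0], [286.0, 167.0]]
240 [[300.0, 286.0], [299.0, 286.0]] [[289.0, 192.0], [288.0, 173.0]]
270 [[303.0, 273.0], [303.0, 272.0]] [[298.0, 197.0], [297.0, 178.0]]
300 [[300.0, 260.0], [299.0, 259.0]] [[309.0, 198.0], [309.0, 179.0]]
330 [[290.0, 251.0], [289.0, 249.0]] [[320.0, 196.0], [320.0, 177.0]]
```

Emit:
move_arm:
  targets: "-1 0 0 -4 0 0 7;-1 0 0 -4 0 0 7;-1 0 0 -4 0 0 7;-1 0 0 -4 0 0 7;-1 0 0 -4 0 0 7"

```text
clock: 0.62
eef_pos: [183.0, 623.2, 433.3]
tool_rot: [-3.141, -0.0, 2.239]
force: [1.1, 1.2, -0.5]
width: 25.7
gripper_force: 0.0
```

Emit:
move_arm:
  targets: "-1 0 0 0 0 0 7;-1 0 0 0 0 0 7;-1 0 0 0 0 0 7;-1 0 0 0 0 0 7;-1 0 0 0 0 0 7"

```text
clock: 1.03
eef_pos: [183.1, 623.5, 431.1]
tool_rot: [-3.141, 0.0, 1.628]
force: [0.1, -1.2, 0.4]
width: -0.2
gripper_force: 0.0
```

Emit:
move_arm:
  targets: "-1 0 0 0 0 0 3.6;-1 0 0 0 0 0 0;-1 0 0 0 0 0 0"

```text
clock: 1.28
eef_pos: [183.1, 623.6, 431.0]
tool_rot: [-3.142, 0.001, 1.573]
force: [1.0, -0.4, 0.4]
width: -0.0
gripper_force: 0.0
```

Emit:
move_arm:
  targets: "-1 -3.6 2 0 0 0 0;-1 -3.6 2 0 0 0 0;-1 -3.6 2 0 0 0 0;-1 -3.6 2 0 0 0 0;-1 -3.6 2 0 0 0 0"

```text
clock: 1.7
eef_pos: [283.9, 441.8, 431.3]
tool_rot: [3.142, -0.0, 1.574]
force: [1.4, 0.4, 0.0]
width: 0.1
gripper_force: 0.0
```

Emit:
move_arm:
  targets: "-1 -3.6 2 0 0 0 0;-1 -3.6 2 0 0 0 0;-1 -3.6 2 0 0 0 0;-1 -3.6 2 0 0 0 0;-1 -3.6 2 0 0 0 0"

```text
clock: 2.12
eef_pos: [383.9, 261.8, 431.6]
tool_rot: [3.141, -0.001, 1.574]
force: [0.5, 0.1, 0.6]
width: 0.0
gripper_force: 0.0
```

Emit:
move_arm:
  targets: "-1 -3.6 1 0 0 0 0;-1 -3.6 1 0 0 0 0;-1 -3.6 0 0 0 0 0;-1 -3 0 0 0 0 0;-1 0 0 0 0 0 0"

```text
clock: 2.53
eef_pos: [403.6, 118.6, 432.0]
tool_rot: [3.141, 0.001, 1.563]
force: [-0.6, -0.2, -0.3]
width: -0.1
gripper_force: 0.0
```

```bash
python3 - <<'E'
from h import *
d=cams.get_image("wrist");cv2.imwrite("pics/w0.png",np.clip(d["color"][:,:,::-1]*1.8,0,255).astype(np.uint8))
M=cv2.Rodrigues(d["rvec"])[0];print(-M.T@d["tvec"],M[2],d["fovy"],read_state()["eef_pos"])
np.savez("w0.npz",**d)
E
```

```text
[403.19729286 200.15528504 575.16702392] [-0.00149498 -0.32247574 -0.94657655] 66.19428475704714 [403.57280481 122.34722355 431.92287592]
```

View pics/w0.png

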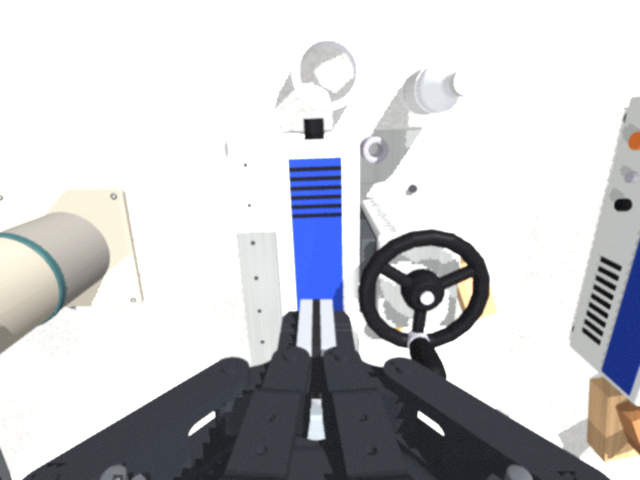

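The wrist view shows the hub cap at (428,298). The handle stands on the -y side, with its foot collar at (418,338) and its top near (432,372).

```bash
python3 - <<'E'
from h import *
d=dict(np.load("w0.npz"));g=d["color"].max(2);
for k in("fovy","cx","cy","k1"):d[k]=float(d[k])
print("hub",ray(d,428,298,269),"foot",ray(d,418,339,268),"top",ray(d,433,372,321))
m=(g<45).astype(np.uint8);n,l,st,c=cv2.connectedComponentsWithStats(m[:,355:500].copy());i=l[290,422-355];cs=max(cv2.findContours((l==i).astype(np.uint8),0,2)[0],key=cv2.contourArea)[:,0]+[355,0]
c2=cs[cs[:,1]<320];P=np.array([ray(d,u,v,259)[:2] for u,v in c2])
A=np.c_[2*P,np.ones(len(P))];s=np.linalg.lstsq(A,(P**2).sum(1),rcond=None)[0];print("rim fit",s[:2],np.sqrt(s[2]+s[0]**2+s[1]**2))
# handle outline rows
for v in range(340,386,4):
    r=np.where(m[v,395:460])[0]+395;print(v,r.min() if len(r) else None,r.max() if len(r) else None,end='; ')
x,y=s[:2]
for k in(255,262,270,278,285):
    q=np.radians(k);print(k,proj(d,[[x+52*np.cos(q),y+52*np.sin(q),z] for z in(269,295,321)]).round().tolist())
E
```

```text
hub [506.28665786  41.22413235 269.        ] foot [501.00095025  -3.51283374 268.        ] top [ 4.99299565e+02 -3.72132283e-01  3.21000000e+02]
rim fit [503.91915246  54.10869289] 50.066348191952024
340 395 451; 344 396 440; 348 410 433; 352 411 435; 356 412 437; 360 395 439; 364 395 441; 368 395 442; 372 395 444; 376 395 445; 380 395 444; 384 395 451; 255 [[408.0, 333.0], [415.0, 349.0], [423.0, 368.0]]
262 [[414.0, 334.0], [422.0, 350.0], [430.0, 369.0]]
270 [[422.0, 335.0], [430.0, 351.0], [439.0, 369.0]]
278 [[429.0, 334.0], [438.0, 350.0], [448.0, 369.0]]
285 [[436.0, 333.0], [445.0, 349.0], [455.0, 368.0]]
```

Emit:
move_arm:
  targets: "-1 -2.6 2.8 0 0 0 0;-1 -2.6 2.8 0 0 0 0;-1 -2.6 2.8 0 0 0 0;-1 -2.6 2.8 0 0 0 0;-1 -2.6 2.8 0 0 0 0"

```text
clock: 3.0
eef_pos: [545.0, -3.8, 430.9]
tool_rot: [-3.141, -0.001, 1.576]
force: [-0.1, 0.5, 1.4]
width: -0.1
gripper_force: 0.0
```

Emit:
move_arm:
  targets: "-1 0 0 3 0 0 0;-1 0 0 3 0 0 0;-1 0 0 2 0 0 0;-1 0 0 0 0 0 0;-1 0 0 0 0 0 0"

```text
clock: 3.42
eef_pos: [543.4, -3.1, 350.7]
tool_rot: [-3.14, -0.0, 1.574]
force: [-0.1, 0.8, 0.1]
width: 0.0
gripper_force: 0.0
```

```bash
python3 - <<'E'
from h import *
s=read_state();print(s["eef_pos"],s["tool_rot"],s["force"],s["qpos"].round(2))
d=cams.get_image("wrist");cv2.imwrite("pics/w1.png",np.clip(d["color"][:,:,::-1]*1.8,0,255).astype(np.uint8))
q=[[505,43,269],[498,-8.5,269],[498,-8.5,321]];print(proj(d,q))
np.savez("w1.npz",**d)
E
```

```text
[543.41626302  -3.05004095 350.72441835] [-3.13957690e+00 -1.20823923e-04  1.57350312e+00] [-0.09550179  0.76421628  0.06793481] [-0.5   0.42  0.68  1.65 -0.28  1.17  0.25]
[[254.80729204 179.11062338]
 [248.04072682 257.93080879]
 [230.45846842 293.79855129]]
```

View pics/w1.png

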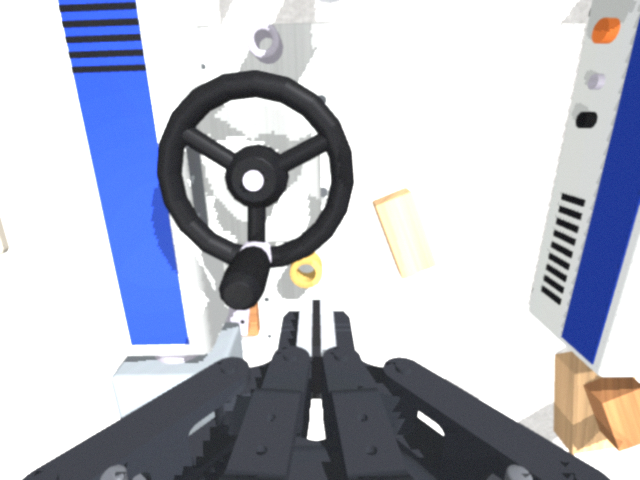

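Closer view: hub cap (253,181), handle top face (240,290), foot collar (256,250).

```bash
python3 - <<'E'
from h import *
d=dict(np.load("w1.npz"))
for k in("fovy","cx","cy","k1"):d[k]=float(d[k])
print(ray(d,253,181,269),ray(d,240,290,321))
print(ray(d,158,170,258.5),ray(d,353,170,258.5))
E
```

```text
[503.83782377  41.84471262 269.        ] [503.11983289  -6.2887552  321.        ]
[441.97904204  46.98421128 258.5       ] [565.7145248   47.32113856 258.5       ]
```

Emit:
move_arm:
  targets: "-1 0 0.3 2 0 0 0;-1 -0.3 0 2 0 0 0;-1 -0.2 0 1.7 0 0 0;-1 0 0 0.5 0 0 0;-1 0 0 0 0 0 0"

```text
clock: 3.88
eef_pos: [546.8, -8.7, 289.7]
tool_rot: [3.141, -0.0, 1.572]
force: [0.5, 0.3, 0.8]
width: 0.1
gripper_force: 0.0
```

Emit:
move_arm:
  targets: "-1 0 -0.3 0 0 0 0;-1 0 -0.3 0 0 0 0;-1 0 -0.2 0 0 0 0;-1 0 0 0 0 0 0;-1 0 0 0 0 0 0"

```text
clock: 4.3
eef_pos: [538.7, -9.1, 290.0]
tool_rot: [3.14, -0.0, 1.571]
force: [0.0, 0.1, 0.7]
width: 0.1
gripper_force: 0.0
```

Emit:
move_arm:
  targets: "-1 0 -0.2 0 0 0 0;-1 0 0 0 0 0 0;-1 0 0 0 0 0 0"

```text
clock: 4.55
eef_pos: [536.4, -9.2, 289.3]
tool_rot: [-3.142, -0.0, 1.571]
force: [-1.0, -0.3, -0.2]
width: -0.1
gripper_force: 0.0
```

Emit:
move_arm:
  targets: "-1 0 -0.2 0 0 0 0;-1 0 0 0 0 0 0;-1 0 0 0 0 0 0"

```text
clock: 4.8
eef_pos: [534.4, -9.2, 289.2]
tool_rot: [-3.141, -0.0, 1.571]
force: [0.3, 0.2, 0.1]
width: 0.2
gripper_force: 0.0
```

Edging in by 1 mm steps to feel for contact.

Emit:
move_arm:
  targets: "-1 0 -0.1 0 0 0 0;-1 0 0 0 0 0 0"

```text
clock: 4.97
eef_pos: [533.3, -9.2, 289.3]
tool_rot: [-3.141, -0.0, 1.571]
force: [0.3, -0.8, 0.2]
width: -0.0
gripper_force: 0.0
```

Emit:
move_arm:
  targets: "-1 0 -0.1 0 0 0 0;-1 0 0 0 0 0 0"

```text
clock: 5.13
eef_pos: [532.3, -9.2, 289.3]
tool_rot: [-3.141, -0.0, 1.571]
force: [-0.6, 0.1, 0.4]
width: -0.0
gripper_force: 0.0
```

Emit:
move_arm:
  targets: "-1 0 -0.1 0 0 0 0;-1 0 0 0 0 0 0"

```text
clock: 5.3
eef_pos: [531.3, -9.2, 289.3]
tool_rot: [-3.141, -0.0, 1.571]
force: [0.7, 0.1, 0.2]
width: -0.1
gripper_force: 0.0
```

Emit:
move_arm:
  targets: "-1 0 -0.1 0 0 0 0;-1 0 0 0 0 0 0"

```text
clock: 5.47
eef_pos: [530.3, -9.2, 289.3]
tool_rot: [-3.141, -0.0, 1.571]
force: [0.1, 0.8, -0.3]
width: 0.1
gripper_force: 0.0
```

Emit:
move_arm:
  targets: "-1 0 -0.1 0 0 0 0;-1 0 0 0 0 0 0"

```text
clock: 5.63
eef_pos: [529.3, -9.2, 289.3]
tool_rot: [-3.141, -0.0, 1.571]
force: [-0.8, -0.5, 0.2]
width: 0.2
gripper_force: 0.0
```

Emit:
move_arm:
  targets: "-1 0 -0.1 0 0 0 0;-1 0 0 0 0 0 0"

```text
clock: 5.8
eef_pos: [528.7, -9.2, 289.4]
tool_rot: [3.141, -0.0, 1.571]
force: [0.6, -1.0, -0.6]
width: 0.1
gripper_force: 0.3
```

Emit:
move_arm:
  targets: "-1 0 -0.1 0 0 0 0;-1 0 0 0 0 0 0"

```text
clock: 5.97
eef_pos: [528.3, -9.2, 289.4]
tool_rot: [3.14, 0.0, 1.571]
force: [3.3, -0.1, -0.8]
width: -0.3
gripper_force: 1.5
```

```bash
python3 - <<'E'
from h import *
d=cams.get_image("wrist");np.savez("c0.npz",**d)
s=read_state();print(s["eef_pos"],s["force"])
a=np.radians(-64.8-5*np.arange(0,72));P=57*np.c_[np.cos(a),np.sin(a)]
P=np.round(P/10,1);D=np.diff(P,axis=0)
for i in range(0,70,5):print(-64.8-5*(i+5),(P[min(i+5,70)]*10+[504,42.5]),";".join(f"-1 {y:.1f} {x:.1f} 0 0 0 0" for x,y in D[i:i+5]))
E
```

```text
[528.25898985  -9.2329093  289.44924606] [ 4.09226632  0.180701   -0.74082867]
-89.8 [504.  -14.5] -1 -0.1 -0.4 0 0 0 0;-1 -0.2 -0.5 0 0 0 0;-1 -0.1 -0.5 0 0 0 0;-1 -0.1 -0.5 0 0 0 0;-1 0.0 -0.5 0 0 0 0
-114.8 [480.   -9.5] -1 0.0 -0.5 0 0 0 0;-1 0.1 -0.5 0 0 0 0;-1 0.1 -0.5 0 0 0 0;-1 0.1 -0.4 0 0 0 0;-1 0.2 -0.5 0 0 0 0
-139.8 [460.    5.5] -1 0.3 -0.4 0 0 0 0;-1 0.2 -0.5 0 0 0 0;-1 0.3 -0.3 0 0 0 0;-1 0.4 -0.4 0 0 0 0;-1 0.3 -0.4 0 0 0 0
-164.8 [449.   27.5] -1 0.4 -0.3 0 0 0 0;-1 0.4 -0.2 0 0 0 0;-1 0.5 -0.3 0 0 0 0;-1 0.4 -0.1 0 0 0 0;-1 0.5 -0.2 0 0 0 0
-189.8 [448.   52.5] -1 0.5 -0.1 0 0 0 0;-1 0.5 -0.1 0 0 0 0;-1 0.5 0.0 0 0 0 0;-1 0.5 0.0 0 0 0 0;-1 0.5 0.1 0 0 0 0
-214.8 [457.   75.5] -1 0.5 0.1 0 0 0 0;-1 0.4 0.1 0 0 0 0;-1 0.5 0.2 0 0 0 0;-1 0.4 0.3 0 0 0 0;-1 0.5 0.2 0 0 0 0
-239.8 [475.   91.5] -1 0.3 0.3 0 0 0 0;-1 0.4 0.4 0 0 0 0;-1 0.4 0.3 0 0 0 0;-1 0.3 0.4 0 0 0 0;-1 0.2 0.4 0 0 0 0
-264.8 [499.   99.5] -1 0.3 0.5 0 0 0 0;-1 0.1 0.4 0 0 0 0;-1 0.2 0.5 0 0 0 0;-1 0.1 0.5 0 0 0 0;-1 0.1 0.5 0 0 0 0
-289.8 [523.   96.5] -1 0.0 0.5 0 0 0 0;-1 0.0 0.5 0 0 0 0;-1 -0.1 0.5 0 0 0 0;-1 -0.1 0.5 0 0 0 0;-1 -0.1 0.4 0 0 0 0
-314.8 [544.   82.5] -1 -0.2 0.5 0 0 0 0;-1 -0.3 0.4 0 0 0 0;-1 -0.2 0.5 0 0 0 0;-1 -0.3 0.3 0 0 0 0;-1 -0.4 0.4 0 0 0 0
-339.8 [557.   62.5] -1 -0.3 0.4 0 0 0 0;-1 -0.4 0.3 0 0 0 0;-1 -0.4 0.2 0 0 0 0;-1 -0.5 0.3 0 0 0 0;-1 -0.4 0.1 0 0 0 0
-364.8 [561.   37.5] -1 -0.5 0.2 0 0 0 0;-1 -0.5 0.1 0 0 0 0;-1 -0.5 0.1 0 0 0 0;-1 -0.5 0.0 0 0 0 0;-1 -0.5 0.0 0 0 0 0
-389.8 [553.   14.5] -1 -0.5 -0.1 0 0 0 0;-1 -0.5 -0.1 0 0 0 0;-1 -0.4 -0.1 0 0 0 0;-1 -0.5 -0.2 0 0 0 0;-1 -0.4 -0.3 0 0 0 0
-414.8 [537.   -4.5] -1 -0.5 -0.2 0 0 0 0;-1 -0.3 -0.3 0 0 0 0;-1 -0.4 -0.4 0 0 0 0;-1 -0.4 -0.3 0 0 0 0;-1 -0.3 -0.4 0 0 0 0
```

Emit:
move_arm:
  targets: "-1 -0.1 -0.4 0 0 0 0;-1 -0.2 -0.5 0 0 0 0;-1 -0.1 -0.5 0 0 0 0;-1 -0.1 -0.5 0 0 0 0;-1 0.0 -0.5 0 0 0 0"

```text
clock: 6.43
eef_pos: [502.7, -15.2, 289.5]
tool_rot: [3.142, 0.001, 1.57]
force: [3.6, -1.2, -0.9]
width: 0.2
gripper_force: 1.8
```

Emit:
move_arm:
  targets: "-1 0.0 -0.5 0 0 0 0;-1 0.1 -0.5 0 0 0 0;-1 0.1 -0.5 0 0 0 0;-1 0.1 -0.4 0 0 0 0;-1 0.2 -0.5 0 0 0 0"

```text
clock: 6.85
eef_pos: [479.3, -9.3, 289.4]
tool_rot: [3.141, 0.0, 1.571]
force: [2.5, -3.8, -0.5]
width: -0.2
gripper_force: 1.8
```

Emit:
move_arm:
  targets: "-1 0.3 -0.4 0 0 0 0;-1 0.2 -0.5 0 0 0 0;-1 0.3 -0.3 0 0 0 0;-1 0.4 -0.4 0 0 0 0;-1 0.3 -0.4 0 0 0 0"

```text
clock: 7.27
eef_pos: [458.6, 6.2, 289.2]
tool_rot: [-3.14, -0.0, 1.571]
force: [-0.4, -4.5, 0.5]
width: 0.0
gripper_force: 1.8
```

```bash
python3 - <<'E'
from h import *
s=read_state();print(s["eef_pos"],s["force"])
d=cams.get_image("wrist");cv2.imwrite("pics/w2.png",np.clip(d["color"][:,:,::-1]*1.8,0,255).astype(np.uint8))
E
```

```text
[458.61949614   6.16873426 289.22449177] [-0.44778955 -4.49414051  0.54933372]
```

View pics/w2.png

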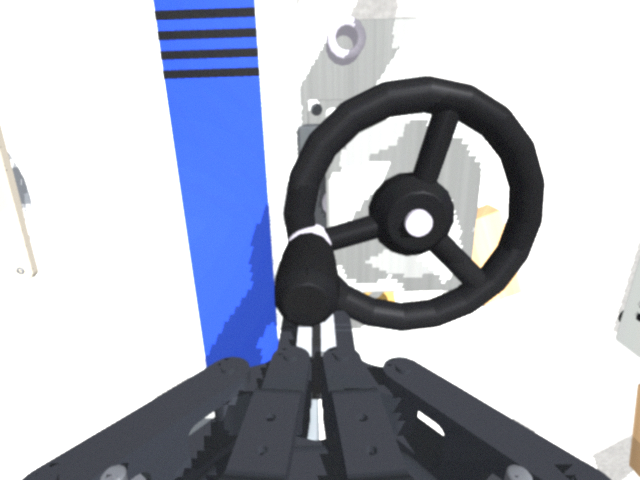

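The handle has moved round to the -x side, (305,295), just ahead of the fingers. The push force is about 4.5 N. Continuing.

Emit:
move_arm:
  targets: "-1 0.4 -0.3 0 0 0 0;-1 0.4 -0.2 0 0 0 0;-1 0.5 -0.3 0 0 0 0;-1 0.4 -0.1 0 0 0 0;-1 0.5 -0.2 0 0 0 0"

```text
clock: 7.73
eef_pos: [448.2, 28.1, 289.2]
tool_rot: [-3.141, 0.0, 1.571]
force: [-0.1, -3.1, 0.5]
width: 0.1
gripper_force: 1.9
```

Emit:
move_arm:
  targets: "-1 0.5 -0.1 0 0 0 0;-1 0.5 -0.1 0 0 0 0;-1 0.5 0.0 0 0 0 0;-1 0.5 0.0 0 0 0 0;-1 0.5 0.1 0 0 0 0"

```text
clock: 8.15
eef_pos: [446.6, 53.6, 289.1]
tool_rot: [-3.14, -0.0, 1.572]
force: [-2.1, -1.9, 2.2]
width: -0.1
gripper_force: 1.9
```

Emit:
move_arm:
  targets: "-1 0.5 0.1 0 0 0 0;-1 0.4 0.1 0 0 0 0;-1 0.5 0.2 0 0 0 0;-1 0.4 0.3 0 0 0 0;-1 0.5 0.2 0 0 0 0"

```text
clock: 8.57
eef_pos: [456.4, 76.3, 289.1]
tool_rot: [-3.141, -0.0, 1.571]
force: [-2.0, -2.4, 0.5]
width: 0.1
gripper_force: 1.8
```

Emit:
move_arm:
  targets: "-1 0.3 0.3 0 0 0 0;-1 0.4 0.4 0 0 0 0;-1 0.4 0.3 0 0 0 0;-1 0.3 0.4 0 0 0 0;-1 0.2 0.4 0 0 0 0"

```text
clock: 8.98
eef_pos: [474.5, 93.0, 289.1]
tool_rot: [-3.141, -0.001, 1.572]
force: [-3.2, 0.5, -1.2]
width: -0.0
gripper_force: 1.8
```

Force follows the tangent as expected. Continuing.

Emit:
move_arm:
  targets: "-1 0.3 0.5 0 0 0 0;-1 0.1 0.4 0 0 0 0;-1 0.2 0.5 0 0 0 0;-1 0.1 0.5 0 0 0 0;-1 0.1 0.5 0 0 0 0"

```text
clock: 9.4
eef_pos: [498.8, 99.9, 289.2]
tool_rot: [-3.141, -0.0, 1.571]
force: [-4.6, 0.1, -1.8]
width: -0.2
gripper_force: 2.0
```

Emit:
move_arm:
  targets: "-1 0.0 0.5 0 0 0 0;-1 0.0 0.5 0 0 0 0;-1 -0.1 0.5 0 0 0 0;-1 -0.1 0.5 0 0 0 0;-1 -0.1 0.4 0 0 0 0"

```text
clock: 9.82
eef_pos: [523.6, 97.3, 289.4]
tool_rot: [3.14, -0.001, 1.572]
force: [-2.1, 3.1, -2.8]
width: 0.0
gripper_force: 1.8
```

Emit:
move_arm:
  targets: "-1 -0.2 0.5 0 0 0 0;-1 -0.3 0.4 0 0 0 0;-1 -0.2 0.5 0 0 0 0;-1 -0.3 0.3 0 0 0 0;-1 -0.4 0.4 0 0 0 0"

```text
clock: 10.23
eef_pos: [544.0, 82.8, 289.4]
tool_rot: [3.141, -0.0, 1.572]
force: [-1.4, 3.5, -1.1]
width: 0.3
gripper_force: 1.9
```

Emit:
move_arm:
  targets: "-1 -0.3 0.4 0 0 0 0;-1 -0.4 0.3 0 0 0 0;-1 -0.4 0.2 0 0 0 0;-1 -0.5 0.3 0 0 0 0;-1 -0.4 0.1 0 0 0 0"

```text
clock: 10.65
eef_pos: [557.2, 62.2, 289.4]
tool_rot: [3.141, 0.0, 1.571]
force: [0.2, 3.7, -1.3]
width: 0.4
gripper_force: 1.9
```

Emit:
move_arm:
  targets: "-1 -0.5 0.2 0 0 0 0;-1 -0.5 0.1 0 0 0 0;-1 -0.5 0.1 0 0 0 0;-1 -0.5 0.0 0 0 0 0;-1 -0.5 0.0 0 0 0 0"

```text
clock: 11.07
eef_pos: [561.0, 37.1, 289.5]
tool_rot: [3.14, 0.0, 1.571]
force: [0.8, 3.6, -1.1]
width: 0.3
gripper_force: 1.8
```

Emit:
move_arm:
  targets: "-1 -0.5 -0.1 0 0 0 0;-1 -0.5 -0.1 0 0 0 0;-1 -0.4 -0.1 0 0 0 0;-1 -0.5 -0.2 0 0 0 0;-1 -0.4 -0.3 0 0 0 0"

```text
clock: 11.48
eef_pos: [552.8, 14.1, 289.5]
tool_rot: [3.14, 0.0, 1.571]
force: [1.9, 2.3, -0.7]
width: 0.0
gripper_force: 2.0
```

Emit:
move_arm:
  targets: "-1 -0.5 -0.2 0 0 0 0;-1 -0.3 -0.3 0 0 0 0;-1 -0.4 -0.4 0 0 0 0;-1 -0.4 -0.3 0 0 0 0;-1 0 0 0 0 0 0"

```text
clock: 11.9
eef_pos: [539.6, -3.3, 289.5]
tool_rot: [-3.141, 0.002, 1.569]
force: [1.9, -0.7, -1.0]
width: 0.2
gripper_force: 0.9
```

Emit:
move_arm:
  targets: "-1 -0.5 -0.2 0 0 0 0;-1 -0.3 -0.2 0 0 0 0;-1 0 -0.2 0 0 0 0;-1 0 0 0 0 0 0"

```text
clock: 12.23
eef_pos: [534.0, -9.7, 289.3]
tool_rot: [-3.141, 0.0, 1.57]
force: [1.7, -0.7, 1.1]
width: 0.0
gripper_force: 1.1
```

```bash
python3 - <<'E'
from h import *
s=read_state();print(s["eef_pos"],s["force"])
E
```

```text
[534.02232901  -9.70454971 289.32553822] [ 1.68746421 -0.66705085  1.06965472]
```

Emit:
move_arm:
  targets: "-1 0 -0.2 0 0 0 0;-1 0 -0.2 0 0 0 0;-1 0 0 0 0 0 0"

```text
clock: 12.48
eef_pos: [530.1, -9.2, 289.3]
tool_rot: [-3.141, -0.0, 1.571]
force: [2.4, -0.3, 0.2]
width: 0.3
gripper_force: 1.3
```

Emit:
move_arm:
  targets: "-1 0 -0.1 0 0 0 0;-1 0 0 0 0 0 0"

```text
clock: 12.65
eef_pos: [529.4, -9.1, 289.3]
tool_rot: [-3.141, -0.0, 1.571]
force: [2.9, 0.5, 0.4]
width: -0.2
gripper_force: 1.4
```

Emit:
move_arm:
  targets: "-1 0 -0.1 0 0 0 0;-1 0 0 0 0 0 0"

```text
clock: 12.82
eef_pos: [528.4, -9.2, 289.3]
tool_rot: [-3.141, -0.0, 1.571]
force: [3.0, -0.0, -0.0]
width: -0.0
gripper_force: 1.5
```

```bash
python3 - <<'E'
from h import *
s=read_state();print(s["eef_pos"],s["force"])
d=cams.get_image("wrist");np.savez("c1.npz",**d);e=dict(np.load("c0.npz"))
a,b=e["color"],d["color"];print(e["tvec"]-d["tvec"])
c=lambda i:np.clip(cv2.resize(i[150:400,150:400,::-1],(390,390))*1.8,0,255).astype(np.uint8)
cv2.imwrite("pics/cmp.png",np.hstack([c(a),c(b)]))
g=lambda i:i[140:300,100:300].astype(np.float32).mean(2)
# edge positions: per row dark extents of handle/spoke
for v in range(200,330,12):
    o=[]
    for i in(a,b):
        r=np.where(i[v,:300].max(1)<45)[0];o.append((r.min(),r.max(),len(r)) if len(r) else None)
    print(v,o)
E
```

```text
[528.3835827   -9.16374468 289.32057556] [ 2.99123811 -0.01379682 -0.01747271]
[-0.46125482  0.14870696 -0.91981465]
200 [(np.int64(138), np.int64(299), 82), (np.int64(139), np.int64(299), 82)]
212 [(np.int64(142), np.int64(295), 91), (np.int64(142), np.int64(295), 90)]
224 [(np.int64(147), np.int64(278), 58), (np.int64(147), np.int64(278), 58)]
236 [(np.int64(154), np.int64(277), 58), (np.int64(154), np.int64(277), 58)]
248 [(np.int64(162), np.int64(276), 56), (np.int64(162), np.int64(276), 53)]
260 [(np.int64(173), np.int64(276), 62), (np.int64(173), np.int64(276), 60)]
272 [(np.int64(186), np.int64(244), 42), (np.int64(186), np.int64(243), 41)]
284 [(np.int64(203), np.int64(299), 82), (np.int64(202), np.int64(299), 83)]
296 [(np.int64(227), np.int64(299), 70), (np.int64(226), np.int64(299), 73)]
308 [(np.int64(230), np.int64(284), 55), (np.int64(230), np.int64(284), 55)]
320 [(np.int64(225), np.int64(296), 65), (np.int64(225), np.int64(296), 65)]
```

View pics/cmp.png

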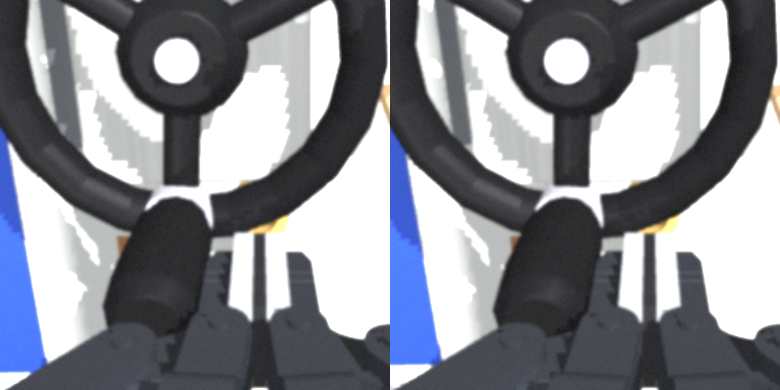

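The two views match to within a pixel, so I'm backing off and going up to the pre-contact viewpoint for a check.

Emit:
move_arm:
  targets: "-1 0 0.4 0 0 0 0;-1 0 0.6 0 0 0 0;-1 0 0.6 0 0 0 0;-1 0.6 0 0 0 0 0;-1 0 0 0 0 0 0"

```text
clock: 13.28
eef_pos: [544.5, -1.8, 288.7]
tool_rot: [-3.14, -0.001, 1.572]
force: [-0.5, -0.2, -0.6]
width: -0.2
gripper_force: 0.0
```

Emit:
move_arm:
  targets: "-1 0 0 2 0 0 0;-1 0 0 -2 0 0 0"

```text
clock: 13.45
eef_pos: [540.6, -1.8, 284.1]
tool_rot: [-3.13, 0.0, 1.572]
force: [-0.8, 1.8, -0.8]
width: -0.3
gripper_force: 0.0
```

My first row there went down 2 cm by mistake. It was reversed straight away and showed no contact force. Now going up, then comparing.

Emit:
move_arm:
  targets: "-1 0 0 -2 0 0 0;-1 0 0 -2 0 0 0;-1 0 0 -2.2 0 0 0;-1 0 0 0 0 0 0;-1 0 0 0 0 0 0"

```text
clock: 13.87
eef_pos: [544.7, -3.0, 352.0]
tool_rot: [3.14, -0.0, 1.572]
force: [0.4, -0.6, 0.2]
width: 0.1
gripper_force: 0.0
```

```bash
python3 - <<'E'
from h import *
s=read_state();print(s["eef_pos"],s["tool_rot"],s["force"])
d=cams.get_image("wrist");e=dict(np.load("w1.npz"));print(d["tvec"]-e["tvec"],d["rvec"]-e["rvec"])
for k in("fovy","cx","cy","k1"):e[k]=float(e[k])
for i in(e,d):
    g=i["color"].max(2)
    o=[]
    for v in(272,280,288,296):
        r=np.where(g[v,200:285]<45)[0]+200;o.append(ray(i,(r.min()+r.max())/2,v,321 if v>280 else 305)[:2].round(1).tolist())
    u=[]
    for v in(212,220,228):
        r=np.where(g[v,235:280]<45)[0]+235;u.append(ray(i,(r.min()+r.max())/2,v,262)[:2].round(1).tolist())
    print(o,u)
c=lambda i:np.clip(cv2.resize(i[50:350,120:420,::-1],(390,390))*1.8,0,255).astype(np.uint8)
cv2.imwrite("pics/cmp2.png",np.hstack([c(e["color"]),c(d["color"])]))
E
```

```text
[544.72010359  -3.03328816 352.02462667] [ 3.14007606e+00 -4.73819475e-04  1.57170227e+00] [ 0.3985489  -0.63508302  0.2345681 ]
[-2.54743911  1.28754041 -0.20737058] [-0.00037483  0.00345979 -0.00454822]
[[503.8, -3.0], [502.1, -7.9], [504.0, -5.1], [502.9, -9.7]] [[503.9, 20.7], [503.6, 15.3], [502.7, 9.9]]
[[502.5, -3.4], [500.8, -8.3], [503.0, -5.6], [501.9, -10.3]] [[503.4, 20.5], [503.1, 15.1], [502.1, 9.6]]
```

View pics/cmp2.png

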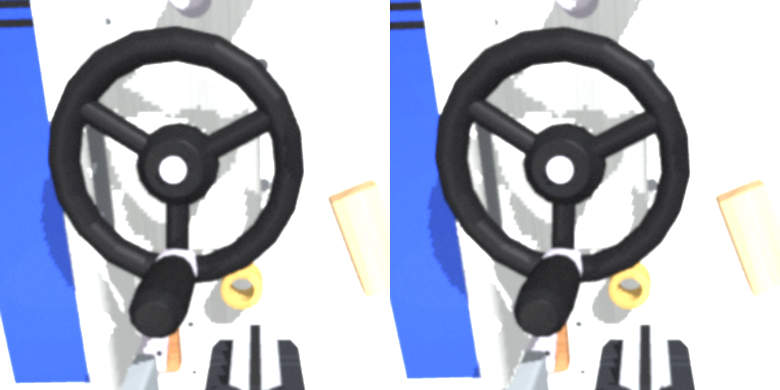

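The before and after views agree to under 1 mm, about 1°. I'll retreat upward and hand in.

Emit:
move_arm:
  targets: "-1 0 0 -3 0 0 0;-1 0 0 -3 0 0 0;-1 0 0 -2 0 0 0;-1 0 0 0 0 0 0;-1 0 0 0 0 0 0"

```text
clock: 14.33
eef_pos: [544.3, -3.0, 430.8]
tool_rot: [-3.141, -0.0, 1.571]
force: [-0.2, 1.3, -0.5]
width: 0.2
gripper_force: 0.0
```

```bash
python3 -c "
from cell import order,read_state
print(read_state()['eef_pos']);print(order.finish_job())"
```

```text
[544.33063025  -3.02125389 430.80492202]
the job is handed in; nothing more can be done
None
```

I pushed the wheel one full turn clockwise with the outside of the shut fingers; the handle is back within about 1 mm of its start, the hand is clear above the wheel, and the job is handed in at about 14 s (no verdict was returned).

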